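Pop the battery hatch of the blue test module

TASK

The blue-marked test module is due for a fresh battery. With a fingertip, press the blue thumb pad of its hatch all the way in once and let go, so that the push-push latch releases and the hatch pops up; back off, watch for a moment that it stays open by itself, and leave it so. Do not push the hatch down again once it has popped, do not shove or lift the module, do not press the red module's hatch, and leave the things round about where they are.

Things in the scene. Friction and masses are not known exactly. Their poses are not given: they have to be found in the camera images.
- blue_unit: The target: loose aluminium box on rubber feet, 130 mm (x) by 170 mm (y), top 60 mm high, about 1.6 kg, blue stripe round it. Origin: centre of its underside. Its x points to its back, y to its left, z up; coaxial ports on its front (-x), keys and small display on top at +y, black hatch on top at -y.
- blue_hatch (a joint): Angle (rad) of the blue module's hatch: black plate 86 x 86 x 5 mm, top 67 mm above the table, hinged along y at its back edge (in blue_unit: x 32, y -30, z 64 mm), reaching 88 mm to the front (-x). 0 latched, 1.1 fully open, -0.105 pressed to its hard stop. Press, then let go: spring lifts it to 1.1 in under 1 s and holds it. Pushing it all the way down again would relatch it.
- blue_pad (a point): Centre of the top of the blue thumb pad on that hatch: raised plate 18 (module x) by 34 mm (y), 76 mm from the hinge, 70 mm above the table when latched. Moves with the hatch: pressing it down about 6 mm with about 2 N releases the latch, the hard stop comes at 8 mm; as the finger rises the hatch follows. Fully open, the free edge is 80 mm higher, 50 mm nearer the hinge.
- red_unit: Module of the same build with a red stripe, to be left alone. Origin and axes as for blue_unit.
- red_hatch (a joint): Angle (rad) of the red module's hatch, same build and signs as blue_hatch: must stay latched at 0.
- red_pad (a point): Centre of the top of the red thumb pad on the red hatch, which must not be pressed. Origin and size as for blue_pad.
- spare_battery: Bystander: green and white battery block, 22 by 34 mm, 62 mm tall, standing loose. Origin: centre of its underside.
- mug: Bystander: white mug, rim radius 40 mm, 92 mm tall, handle at +y. Origin: centre of its underside.
- wrench: Bystander: small steel spanner 150 mm long, lying flat along its x. Origin: under its middle.
- calculator: Bystander: white desk calculator, 140 by 95 by 16 mm, lying flat. Origin: centre of its underside.
Not all that is in view belongs to the job. What is shaped like the blue_unit but purple or turquoise is not meant.

How it is judged:
On the way, in this order (a step that is already met when the one before it is completed fails the run):
1. the blue hatch is pressed in by its pad (value of joint blue_hatch below -0.06 rad and contact force between the fingers and blue_hatch above 0.5 N), for 0.02 s.
2. the blue hatch has popped up and stands open by itself for half a second, fingers off it (value of joint blue_hatch above 0.9 rad and contact force between each of the arm, the fingers and blue_unit below 0.1 N), for 0.5 s.
At the end, for the whole second after the job is handed in: The blue hatch stands open beyond 0.9 rad by itself, the red hatch is still latched (within 0.04 rad of 0), and both modules and all the bystanders are within 20 mm of where they started (value of joint blue_hatch above 0.9 rad and linear speed of blue_unit below 0.02 m/s and distance of each of blue_unit, red_unit, spare_battery, mug, wrench, calculator from where it was at the start of the episode below 0.02 m and value of joint red_hatch between -0.04 and 0.04 rad); the robot touches nothing.
It fails at once if the popped blue hatch is pushed back down (value of joint blue_hatch between 0.08 and 0.8 rad and velocity of joint blue_hatch below -0.3 rad/s).
It fails at once if the red hatch is pressed or opened (value of joint red_hatch above 0.04 rad or value of joint red_hatch below -0.04 rad).
It fails at once if a module is shoved, lifted or tipped (distance of any of blue_unit, red_unit from where it was at the start of the episode above 0.02 m or height (world z) of any of blue_unit, red_unit above 0.008 m or angle between any of blue_unit, red_unit's own z axis and vertical above 0.1 rad).
It fails at once if a bystander is moved or lifted (distance of any of spare_battery, mug, wrench, calculator from where it was at the start of the episode above 0.02 m).
It also fails if it takes over 32 s, if anything falls off the work surface, if the arm or the gripper's body presses on something with over 40 N, if the wrist force passes 120 N, or if a joint passes its speed limit or range.

ROBOT

A 7-joint arm with a two-finger parallel gripper is mounted at the origin on the work surface. World frame = base frame: x ahead of the robot, y to its left, z up, the work surface at z = 0. Lengths are in m, angles in rad, forces in N, time in s.
With the tool pointing down it reaches from about 0.425 to 0.925 m from the base axis. Payload 6.8 kg.
Tool frame: the origin (TCP) lies at the very end of the fingers, on their centre line; the grasp point (between the pads) lies 19 mm behind it; z points along the fingers, y is the line along which they close (so a half turn about z gives the same grasp; the last joint's range is limited). The gripper opens to 85 mm and grips with 20 to 120 N. Pads are 22 mm wide; open, the fingers measure 114 mm over their backs; the gripper's body (76 mm by 85 mm) begins 54 mm behind the grasp point. The pads swing forward as they close: fully open they stand 13 mm farther back than shut.
Start: joints at [1.106, 0.477, 0.022, 1.555, -0.011, 1.109, -0.083], TCP at [0.236, -0.633, 0.231] pointing down, gripper open.
Joint ranges: [-2.96, 2.96], [-0.34, 2.1], [-1.41, 1.46], [0.24, 2.44], [-1.37, 4.51], [0.17, 1.92], [-2.96, 2.96]. Speed limits (rad/s): [2.39, 2.39, 3.14, 3.14, 3.14, 3.14, 3.14].

INTERFACE

Orientations are given as a unit quaternion [w, x, y, z].
In Python, from station import bot gives the robot as it stands. The module is installed in compiled form; this text tells all that it offers.
- The arm moves only by the shell command python3 -m jog 'ROWS' [OPENING] [FORCE]. ROWS is JSON, a list of rows, each a list of 4 numbers: the shift along the tool's x, y, z in cm, then the turn about the tool's z in rad. In form: [[x, y, z, spin], ...]. A call has 1 to 20 rows; each row is the pose to reach, as a shift and turn from the pose commanded when the call began, along the tool's axes at that moment; what a row does not reach only later rows make up. A row lasts 1/12 s, in which the tool goes at most 41.7 mm and 7.16 degrees, less where a joint would pass 70% of its speed; a pose out of reach is approached as far as the arm can. A call with a gripper value outside its range is refused whole. OPENING is the closure, from -1 (fully open) to 1 (shut), set as the call begins (- or left out, the last holds). The fingers move at their own pace and stop on an object; FORCE is the grip in N (left out, the last holds). Time passes only in rows, so rows that repeat a pose let the fingers close. It gives the time, the measured TCP pose, the force, the opening and the grip force at its end, in the units of the state.
- bot.get_obs(): the state, without advancing time (a new reading comes with each control period).
- bot.read_camera(name): name is "side" or "top"; returns a dict with "pixels" (384x512x3 uint8, red, green, blue), "depth" (384x512 float32, m along the optical axis (not along the pixel's ray), 0 where there is no reading), "fovy" (degrees; the focal length in pixels is half the picture's height over the tangent of half this angle, whatever the lens; pixels are square), "cx", "cy" (the principal point, pixels), "pose" (4x4, takes a point from camera to world coordinates). Camera axes: x right, y down, z forward; pixel columns grow to the right and rows downward; lengths in m; the calibration is good to about 2 mm. A picture is of the moment at which its call begins.
- bot.hand_in(): hands the job in; it is judged then, once.
The state is a dict: "t": time; "q": joint angles; "joint_vel": joint speeds; "joint_torque": joint torques, N m; "eef_pos": TCP position; "tool_rot": TCP orientation; "contact_force": force on the tool from outside, world axes, zero at the start; "torque": the same for the moment, N m; "gripper_width": opening from 0.0 (shut) to 1.0 (fully open); "grasp_force": force on a finger pad.
Only numpy, scipy, OpenCV 4.12 (cv2) and the standard library are available. Lean on these libraries where they do the work, as an engineer would, in place of code of your own. Each camera call takes 0.05 s, during which the arm holds its last target. There are 200 camera calls.

## Working session

There is one attempt and no reset: what is moved stays moved. The work goes in short steps, Python scripts to look and compute and a shell command to move; the robot and the scene stay as the last step left them, time stands still between calls to the robot, and variables do not carry over. Pictures are saved under pics/ and viewed, at most 10 in all, crops included, and the job is handed in when it is done.

```bash
mkdir -p pics
cat > h.py <<'E'
import numpy as np, cv2
from station import bot
def cam(n):
    d=bot.read_camera(n); h=d["pixels"].shape[0]
    d["f"]=h/2/np.tan(np.radians(d["fovy"])/2); d["pose"]=np.array(d["pose"]); return d
def plane(d,u,v,z):
    r=d["pose"][:3,:3]@np.array([(u-d["cx"])/d["f"],(v-d["cy"])/d["f"],1]); o=d["pose"][:3,3]
    return o+r*(z-o[2])/r[2]
def cloud(d):
    v,u=np.mgrid[:384,:512]; z=d["depth"]
    p=np.stack([(u-d["cx"])/d["f"]*z,(v-d["cy"])/d["f"]*z,z],-1)
    return p@d["pose"][:3,:3].T+d["pose"][:3,3]
def save(n,img): cv2.imwrite("pics/"+n+".png",cv2.cvtColor(img,cv2.COLOR_RGB2BGR))
E
python3 - <<'E'
from h import *
a=cam("top");b=cam("side")
np.savez("s0.npz",top=a["pixels"],tz=a["depth"])
for n,d in(("t",a),("s",b)): print(n,d["f"],d["cx"],d["cy"],d["pose"].round(3).tolist())
save("t0",a["pixels"]);save("s0",b["pixels"])
o=bot.get_obs();print(o["eef_pos"],o["tool_rot"],o["t"])
E
```

```text
t 411.24977726174546 259.03865270417333 195.55373865883868 [[0.003, -0.992, 0.129, 0.345], [-1.0, -0.004, -0.01, 0.005], [0.01, -0.129, -0.992, 1.372], [0.0, 0.0, 0.0, 1.0]]
s 362.891886529658 261.8594064097589 192.3186498287371 [[-0.7, -0.496, 0.513, -0.099], [-0.714, 0.498, -0.493, 0.592], [-0.011, -0.711, -0.703, 0.888], [0.0, 0.0, 0.0, 1.0]]
[ 0.23557397 -0.63199476  0.23041066] [-7.96924926e-04  9.84123570e-01  1.77482731e-01 -2.10880894e-04] 0.1
```

View pics/t0.png

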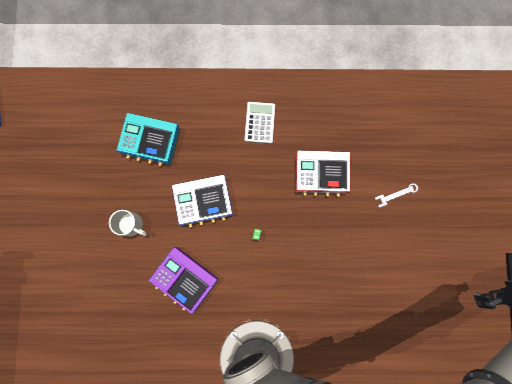

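View pics/s0.png

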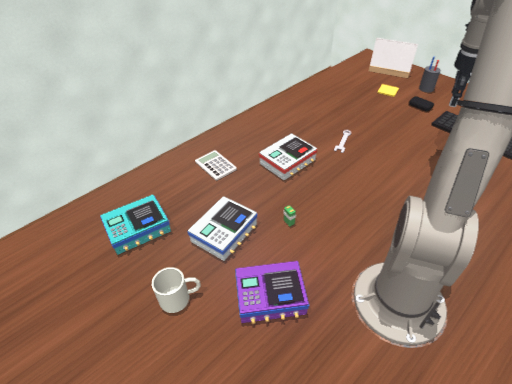

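Candidates in the top view are turquoise (148,139), purple (183,280), white with a red pad (323,173), and white with a blue stripe and blue pad at about (212,210). The side view shows the last one at (224,227). It fits because it has an aluminium/white body and a blue stripe; I'll confirm in a crop and measure it.

Run:
```python
from h import *
a=cam("top");b=cam("side")
save("crop",np.hstack([cv2.resize(a["pixels"][160:240,160:260],(500,400),interpolation=cv2.INTER_CUBIC)[:, :400],cv2.resize(b["pixels"][190:270,180:260],(400,400),interpolation=cv2.INTER_CUBIC)]))
def pads(d,x0,y0,x1,y1,n):
    hsv=cv2.cvtColor(d["pixels"],cv2.COLOR_RGB2HSV); m=cv2.inRange(hsv,(100,120,90),(125,255,255)); k=np.zeros_like(m);k[y0:y1,x0:x1]=m[y0:y1,x0:x1]
    c,l,s,ce=cv2.connectedComponentsWithStats(k)
    for i in range(1,c):
        if s[i][4]>15: print(n,s[i],ce[i].round(1),plane(d,*ce[i],.07).round(4),np.median(cloud(d)[l==i],0).round(4))
pads(a,165,170,240,235,"top");pads(b,185,190,262,262,"side")
P=cloud(a);h=P[...,2];m=((h>.045)&(h<.085)).astype(np.uint8);k=np.zeros_like(m);k[165:240,165:240]=m[165:240,165:240]
c=max(cv2.findContours(k,0,2)[0],key=cv2.contourArea)
w=np.array([plane(a,*p[0],.06)[:2] for p in c],np.float32)
print(cv2.minAreaRect(w*1000), cv2.boxPoints(cv2.minAreaRect(w*1000)).round(0).tolist())
# mug & battery & obstacle heights
print(plane(a,257,235,.062).round(3),plane(a,123,223,.09).round(3))
```

```text
top [207 207  12   7  66] [212.7 210. ] [0.4678 0.1397 0.07  ] [0.468  0.139  0.0695]
side [235 214  11  10  58] [240.1 218.4] [0.4655 0.1418 0.07  ] [0.4661 0.1409 0.0691]
side [188 214  69  40 190] [223.7 238. ] [0.4434 0.2246 0.07  ] [0.4466 0.2384 0.048 ]
((503.27960205078125, 175.38858032226562), (132.44895935058594, 172.3988494873047), 12.003789901733398) [[421.0, 246.0], [456.0, 77.0], [586.0, 105.0], [550.0, 273.0]]
[ 0.389 -0.001  0.062] [0.424 0.415 0.09 ]
```

View pics/crop.png

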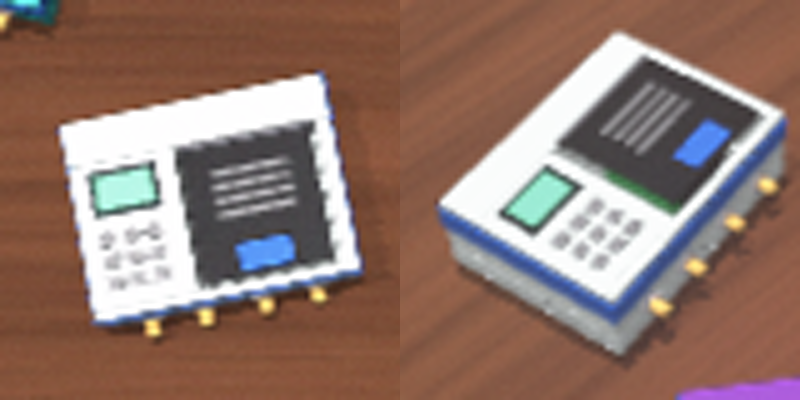

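The crop confirms it: white body, blue stripe and blue pad at top-view (212.7,210) and side-view (240,218), which puts the pad at about (0.467, 0.140, 0.070) with the module yawed about 12°. Next I shut the gripper and travel at height via a waypoint.

```bash
python3 -m jog '[[37,-32.3,0,0.147],[37,-32.3,0,0.147],[37,-32.3,0,0.147],[37,-32.3,0,0.147],[37,-32.3,0,0.147],[37,-32.3,0,0.147],[37,-32.3,0,0.147],[37,-32.3,0,0.147],[37,-32.3,0,0.147],[37,-32.3,0,0.147],[37,-32.3,0,0.147],[37,-32.3,0,0.147],[37,-32.3,0,0.147],[48.3,-64.3,2,0.147],[48.3,-64.3,4,0.147],[48.3,-64.3,6,0.147],[48.3,-64.3,6,0.147],[48.3,-64.3,6,0.147],[48.3,-64.3,6,0.147],[48.3,-64.3,6,0.147]]' 1 20; python3 -m jog '[[0,0,0,0],[0,0,0,0],[0,0,0,0]]'; python3 -c "
from h import *
o=bot.get_obs();print(o['tool_rot'],o['contact_force'],o['gripper_width'])"
```

```text
t: 1.87
eef_pos: [0.4644, 0.0878, 0.1818]
tool_rot: [0.0, 0.995, 0.104, 0.0]
contact_force: [0.6, -0.5, 0.4]
gripper_width: -0.0
grasp_force: 0.0
t: 2.12
eef_pos: [0.4647, 0.0857, 0.1819]
tool_rot: [0.0, 0.994, 0.105, -0.0]
contact_force: [-0.5, 0.2, -0.1]
gripper_width: -0.0
grasp_force: 0.0
[ 2.71399990e-04  9.94498204e-01  1.04752979e-01 -2.48260747e-04] [-0.50308037  0.20047424 -0.11844284] -0.0002531230392757148
```

```bash
python3 -m jog '[[1.1,-5.2,0,0],[1.1,-5.2,0,0],[1.1,-5.2,3,0],[1.1,-5.2,6,0],[1.1,-5.2,8,0],[1.1,-5.2,9.5,0],[1.1,-5.2,9.5,0],[1.1,-5.2,9.5,0],[1.1,-5.2,9.5,0]]'
python3 - <<'E'
from h import *
a=cam("top");b=cam("side")
save("c1",np.hstack([cv2.resize(a["pixels"][150:240,170:260],(400,400)),cv2.resize(b["pixels"][170:260,190:280],(400,400))]))
E
```

```text
t: 2.87
eef_pos: [0.4657, 0.1387, 0.088]
tool_rot: [0.0, 0.995, 0.104, 0.001]
contact_force: [0.5, 0.4, -0.5]
gripper_width: -0.0
grasp_force: 0.0
```

View pics/c1.png

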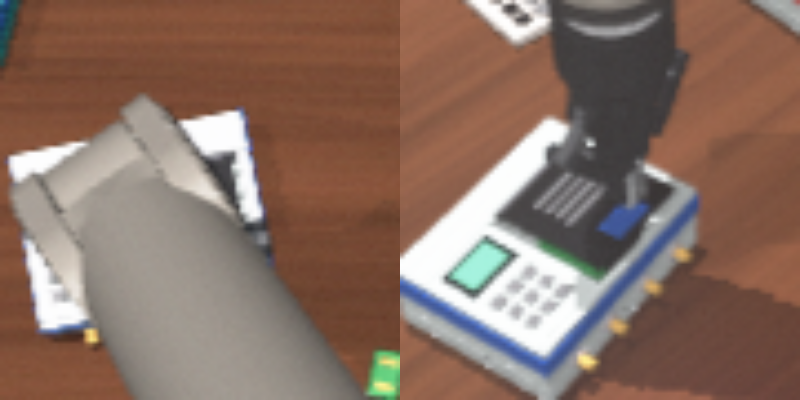

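The side crop shows the shut fingertip at crop (632,200), directly above the blue pad at (625,218). Now I press gently.

```bash
python3 -m jog '[[-0.1,0,0.8,0],[-0.1,0,1.4,0],[-0.1,0,1.7,0],[-0.1,0,1.9,0],[-0.1,0,2.1,0],[-0.1,0,2.3,0],[-0.1,0,2.4,0],[-0.1,0,2.4,0]]'
```

```text
t: 3.63
eef_pos: [0.4634, 0.1392, 0.0627]
tool_rot: [0.0, 0.994, 0.105, -0.0]
contact_force: [-0.6, -1.1, 1.0]
gripper_width: 0.0
grasp_force: 0.8
```

```bash
python3 -m jog '[[0,0,0.1,0],[0,0,0.15,0],[0,0,0.15,0],[0,0,0.15,0]]'; python3 -c "
from h import *
o=bot.get_obs();print(o['contact_force'],o['eef_pos'])"
```

```text
t: 3.97
eef_pos: [0.4636, 0.1393, 0.0619]
tool_rot: [0.0, 0.995, 0.105, 0.0]
contact_force: [-4.2, -1.1, 7.6]
gripper_width: 0.001
grasp_force: 3.7
[-4.20976218 -1.09578388  7.62828034] [0.46362107 0.13932897 0.06189086]
```

Hard stop felt (7.6 N). Now I release upward and draw off over the front edge.

```bash
python3 -m jog '[[-0.3,0,-1,0],[-2.5,0,-3,0],[-4.5,1.5,-5.5,0],[-5.5,4,-8,0],[-5.5,7,-11,0],[-5,10,-12,0],[-4,13,-12,0],[-3,16,-12,0],[-3,18,-12,0],[-3,18,-12,0],[-3,18,-12,0],[-3,18,-12,0]]'
python3 - <<'E'
from h import *
a=cam("top");b=cam("side")
save("c2",np.hstack([cv2.resize(a["pixels"][150:240,160:260],(400,360)),cv2.resize(b["pixels"][170:260,180:280],(400,360))]))
E
```

```text
t: 4.97
eef_pos: [0.4716, -0.042, 0.1817]
tool_rot: [-0.0, 0.994, 0.105, 0.0]
contact_force: [0.5, 1.6, -0.9]
gripper_width: 0.002
grasp_force: 0.0
```

View pics/c2.png

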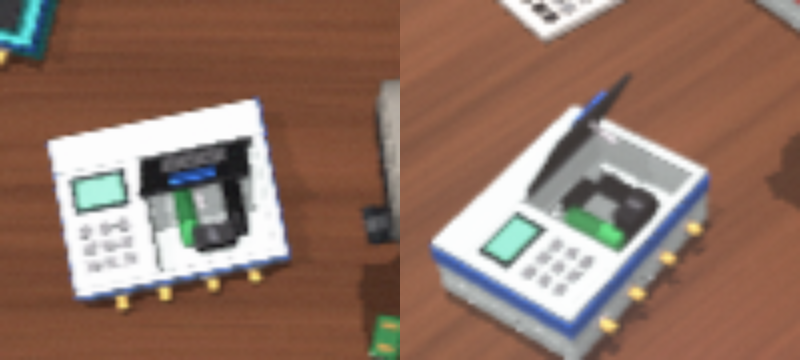

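The hatch stands open: its lid edge is at crop (190,165) in the top view and (615,90) in the side view, the battery bay is visible, and the gripper is clear. I'll wait over a second, check again and hand in.

```bash
python3 -m jog '[[0,0,0,0],[0,0,0,0],[0,0,0,0],[0,0,0,0],[0,0,0,0],[0,0,0,0],[0,0,0,0],[0,0,0,0],[0,0,0,0],[0,0,0,0],[0,0,0,0],[0,0,0,0],[0,0,0,0],[0,0,0,0],[0,0,0,0],[0,0,0,0]]'
python3 - <<'E'
from h import *
b=cam("side");P=cloud(b)[165:260,180:262];print("max z near lid",np.percentile(P[...,2],99.8))
save("s3",b["pixels"])
print(bot.hand_in())
E
```

```text
t: 6.4
eef_pos: [0.4718, -0.043, 0.1815]
tool_rot: [-0.0, 0.995, 0.105, 0.0]
contact_force: [-0.5, 0.0, -0.1]
gripper_width: -0.001
grasp_force: 0.0
max z near lid 0.8883114506541202
the job is handed in; nothing more can be done
None
```

The blue module's hatch was pressed to its hard stop and released; it popped open and stood open by itself in the picture taken about a second later, and the job is handed in (no verdict came back, and the last lid-height check gave no usable reading).

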